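# Index the bitumen sample and bring up the reader

## Task

First turn the sample turntable on the white instrument until its pointed nose points straight at the tall steel post. Then slide the reader carriage along its rail towards the turntable, fully home against the end stop, leaving the nose pointing at the post. Do not shift or knock over the loose things around the instrument.

Things in the scene. Friction and masses are not known exactly. Their poses are not given: they have to be found in the camera images.
- base: White instrument base plate on four feet, fixed to the bench: 240 mm (its x) by 440 mm (its y), top face 30 mm above the bench. Origin: centre of its underside, at bench height. The turntable is at its +y end, the carriage rail at its -y end.
- turntable: Round dark steel turntable, diameter 120 mm, top 14 mm above the base. Origin on its vertical turning axis at the base's top face (base x 0, y 90 mm, 30 mm above the bench), z up. A flat pointed nose (right-angled tip) sticks out along its +x. Turns both ways with light friction (0.05 N m), up to 2.2 rad either way from nose along base +x; stays where left, cannot lift off.
- cup (a point): Rim centre of the upright round brass sample cup clamped in the turntable's centre: outer diameter 50 mm, filled solid to the rim, standing 58 mm above the turntable; the rim is 102 mm above the bench. Gripping the cup across its diameter and twisting turns the turntable.
- nose (a point): Tip of the turntable's nose, 90 mm from the turning axis, at the nose's top face.
- post: Tall round dark steel post fixed on the base beside the turntable: diameter 20 mm, 52 mm tall (top 82 mm above the bench). Origin: centre of its foot, on the base top. About 100 to 118 mm from the turning axis, on one side or the other (towards base +y or towards base -y) with x of 46 to 64 mm in the base frame. The mark for the nose.
- level: Round bubble level fixed on the base in the other such place: diameter 32 mm, only 12 mm tall, green glass top. Not the mark. Origin: centre of its foot.
- carriage (a joint): Position of the reader carriage along its rail, in m: 0 is farthest from the turntable, grows as it slides along the base's +y towards the turntable, 0.12 is home against the end stop. About 2 N of friction, stays where left.
- fin (a point): Top centre of the carriage's upright aluminium grip fin: 44 mm along the base's x, 14 mm thick along the base's y, standing 45 mm clear above the carriage's top; the point is 127 mm above the bench. The carriage is a grey box 70 by 70 mm, its top 80 mm above the bench, with a black lens barrel (diameter 28 mm) looking along the base's +y to the turntable.
- beaker: Loose glass beaker, diameter 72 mm, 90 mm tall, beyond the base. Leave alone. Origin: centre of underside.
- tin: Loose brass sample cup, diameter 55 mm, 35 mm tall, beyond the base. Leave alone. Origin: centre of underside.
- bottle: Loose white plastic bottle, diameter 66 mm, 170 mm tall, near the base's +y end. Leave alone. Origin: centre of underside.
- spatula: Loose spatula, 200 mm long, lying near the base's -y end. Leave alone.
- pen: Loose white pen, 140 mm long, lying beyond the base. Leave alone.

How it is judged:
By the outcome, as a careful person would: the job done as asked, in the order asked, and still so for the second after the job is handed in, with the robot touching nothing.
It also fails if it takes over 51 s, if anything falls off the work surface, if the arm or the gripper's body presses on something with over 40 N, if the wrist force passes 120 N, or if a joint passes its speed limit or range.

## Robot

A 7-joint arm with a two-finger parallel gripper is mounted at the origin on the work surface. World frame = base frame: x ahead of the robot, y to its left, z up, the work surface at z = 0. Lengths are in m, angles in rad, forces in N, time in s.
With the tool pointing down it reaches from about 0.35 to 0.9 m from the base axis. Payload 8.1 kg.
Tool frame: the origin (TCP) lies midway between the tips of the shut fingers; the grasp point (between the pads) lies 19 mm behind it; z points along the fingers, y is the line along which they close (so a half turn about z gives the same grasp; the last joint's range is limited). The gripper opens to 92 mm and grips with 3 to 60 N. Pads are 19 mm wide; open, the fingers measure 130 mm over their backs; the gripper's body (75 mm by 190 mm) begins 47 mm behind the grasp point.
Start: joints at [1.004, 0.434, 0.025, 1.573, -0.012, 1.134, -0.075], TCP at [0.28, -0.559, 0.227] pointing down, gripper open.
Joint ranges: [-2.62, 2.62], [-0.44, 2.09], [-1.27, 1.32], [0.08, 2.57], [-1.32, 4.46], [0.12, 2], [-2.74, 2.74]. Speed limits (rad/s): [2.22, 2.22, 3.01, 3.01, 3.14, 3.14, 3.14].

## Interface

Orientations are given as a rotation vector (axis times angle).
In Python, from cell import observe, cams, job gives the robot as it stands. The module is installed in compiled form; this text tells all that it offers.
- The arm moves only by the tool step_arm, never from a script. Its argument "steps" is a list of rows, each a list of 6 numbers: the shift along the world's x, y, z in mm, then the turn, a rotation vector about the world's x, y, z in rad. In form: [[dx, dy, dz, rx, ry, rz], ...]. A call has 1 to 20 rows; each row shifts and turns the commanded pose from where the row before left it; what a row does not reach is not made up. A row lasts 1/12 s, in which the tool goes at most 41.7 mm and 7.16 degrees, less where a joint would pass 70% of its speed; a pose out of reach is approached as far as the arm can. A call with a gripper value outside its range is refused whole. "gripper" is the opening, from 0 (shut) to 1 (fully open), set as the call begins (left out, the last holds). The fingers move at their own pace and stop on an object; "force" is the grip in N (left out, the last holds). Time passes only in rows, so rows that do not move let the fingers close. It gives the time, the measured TCP pose, the force, the opening and the grip force at its end, in the units of the state.
- observe(): the state, without advancing time (a new reading comes with each control period).
- cams.get_image(name): name is "scene" or "top" or "wrist"; returns the picture (420x560x3 uint8, red, green, blue); there is no depth.
- cams.get_calibration(name): a dict with "fov_y" (degrees; the focal length in pixels is half the picture's height over the tangent of half this angle, whatever the lens; pixels are square), "cx", "cy" (the principal point, pixels), "world_to_cam" (4x4, takes a point from world to camera coordinates). Camera axes: x right, y up, looking along -z (the intrinsics and any distortion apply to the point x, -y, -z); pixel columns grow to the right and rows downward; lengths in m; the calibration is good to about 2 mm. A picture is of the moment at which its call begins: read the wrist's pose just before it. get_calibration takes no time and is no camera call; for the wrist camera it gives the pose at the moment of the call.
- job.sign_off(): hands the job in; it is judged then, once.
The state is a dict: "clock": time; "joints": joint angles; "dq": joint speeds; "joint_efforts": joint torques, N m; "position": TCP position; "ee_rot": TCP orientation; "force": force on the tool from outside, world axes, zero at the start; "ft_torque": the same for the moment, N m; "width": opening from 0.0 (shut) to 1.0 (fully open); "gripper_force": force on a finger pad.
Only numpy, scipy, OpenCV 4.12 (cv2) and the standard library are available. Lean on these libraries where they do the work, as an engineer would, in place of code of your own. Each camera call takes 0.05 s, during which the arm holds its last target. There are 200 camera calls.

## Working session

There is one attempt and no reset: what is moved stays moved. The work goes in short steps, Python scripts to look and compute and a tool call to move; the robot and the scene stay as the last step left them, time stands still between calls to the robot, and variables do not carry over. Pictures are saved under pics/ and viewed, at most 10 in all, crops included, and the job is handed in when it is done.

Besides the shell and the picture viewer there is one more tool, called after "Request:" as name(argument=value, ...), one argument or row to a line, values as JSON. step_arm: Moves the arm, as the interface text tells. Its arguments: {"type":"object","properties":{"steps":{"type":"array","items":{"type":"array","items":{"type":"number"}}},"gripper":{"type":"number"},"force":{"type":"number"}},"required":["steps"]}

```bash
mkdir -p pics; python3 - <<'E'
from cell import observe,cams
import cv2,numpy as np
s=observe();print(s['clock'],s['position'],s['ee_rot'],s['width'])
for n in("scene","top"):
    c=cams.get_calibration(n);print(n,{k:(np.round(v,4).tolist()) if k=='world_to_cam' else v for k,v in c.items()})
    cv2.imwrite(f"pics/{n}0.png",cams.get_image(n)[...,::-1])
E
```

```text
0.0 [ 0.27933594 -0.55854715  0.22593766] [-3.05608427e+00 -7.21676332e-01  7.82571538e-04] 1.0003519604731703
scene {'fov_y': 44.65079202088515, 'cx': 278.5789748989287, 'cy': 213.33814280311276, 'world_to_cam': [[-0.5379, 0.8428, 0.0165, 0.3301], [-0.5153, -0.3442, 0.7848, 0.2703], [0.6671, 0.4137, 0.6195, -1.8287], [0.0, 0.0, 0.0, 1.0]]}
top {'fov_y': 54.080020635351154, 'cx': 269.11969819651773, 'cy': 211.37150617316496, 'world_to_cam': [[-0.0159, -0.9993, -0.0352, 0.0588], [0.997, -0.0184, 0.0746, -0.6274], [-0.0752, -0.0339, 0.9966, -0.9159], [0.0, 0.0, 0.0, 1.0]]}
```

View pics/top0.png

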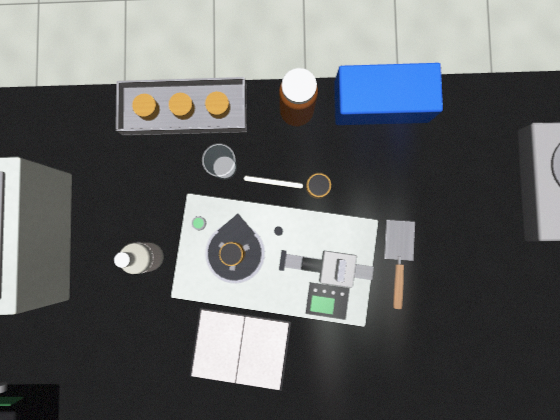

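View pics/scene0.png

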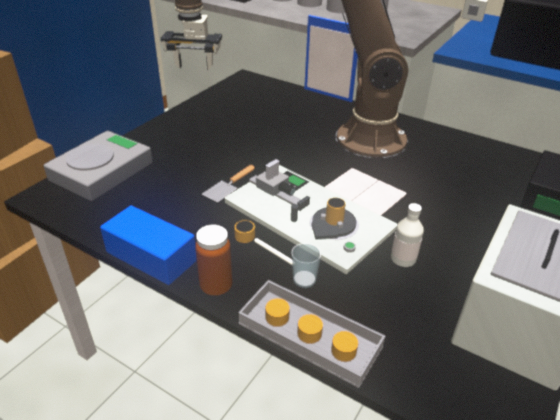

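The top view shows the turntable around (235,252), its nose near (238,215), the post at (278,231), the green level at (198,223) and the carriage at (340,268). The base is rotated by a few degrees. Next I'll enlarge this area to measure it.

```bash
python3 - <<'E'
import cv2
im=cv2.imread("pics/top0.png")[185:335,165:385]
cv2.imwrite("pics/crop0.png",cv2.resize(im,None,fx=3.6,fy=3.6,interpolation=cv2.INTER_CUBIC))
E
cat > h.py <<'E'
import numpy as np
from cell import cams
def ray(n,uv,z,cal=None,H=420):
    c=cal or cams.get_calibration(n); f=H/2/np.tan(np.radians(c['fov_y'])/2)
    T=np.array(c['world_to_cam']);R=T[:3,:3];o=-R.T@T[:3,3]
    uv=np.atleast_2d(np.asarray(uv,float))
    d=np.c_[(uv[:,0]-c['cx'])/f,-(uv[:,1]-c['cy'])/f,-np.ones(len(uv))]@R
    return o+d*((z-o[2])/d[:,2])[:,None]
def proj(n,P,cal=None,H=420):
    c=cal or cams.get_calibration(n); f=H/2/np.tan(np.radians(c['fov_y'])/2)
    T=np.array(c['world_to_cam']);p=np.atleast_2d(P)@T[:3,:3].T+T[:3,3]
    return np.c_[c['cx']-f*p[:,0]/p[:,2],c['cy']+f*p[:,1]/p[:,2]]
E
python3 - <<'E'
from h import *
import cv2
np.set_printoptions(precision=4,suppress=True)
im=cv2.imread("pics/top0.png")
w=(im.min(2)>125).astype(np.uint8)
w[:,:165]=0;w[:190]=0;w[330:]=0;w[:,385:]=0
cs=max(cv2.findContours(w,0,2)[0],key=cv2.contourArea)
q=cv2.convexHull(cs);print(cv2.minAreaRect(q))
b=cv2.approxPolyDP(q,8,True)[:,0];print(b);P=ray("top",b,.03);print(P,np.linalg.norm(P-np.roll(P,1,0),axis=1),P.mean(0))
E
```

```text
((275.29864501953125, 258.8590393066406), (196.92474365234375, 107.49343872070312), 8.426968574523926)
[[187 194]
 [377 220]
 [365 324]
 [171 297]]
[[ 0.6714  0.2358  0.03  ]
 [ 0.6039 -0.1944  0.03  ]
 [ 0.3745 -0.16    0.03  ]
 [ 0.4383  0.2724  0.03  ]] [0.2359 0.4355 0.232  0.4371] [0.522  0.0384 0.03  ]
```

View pics/crop0.png

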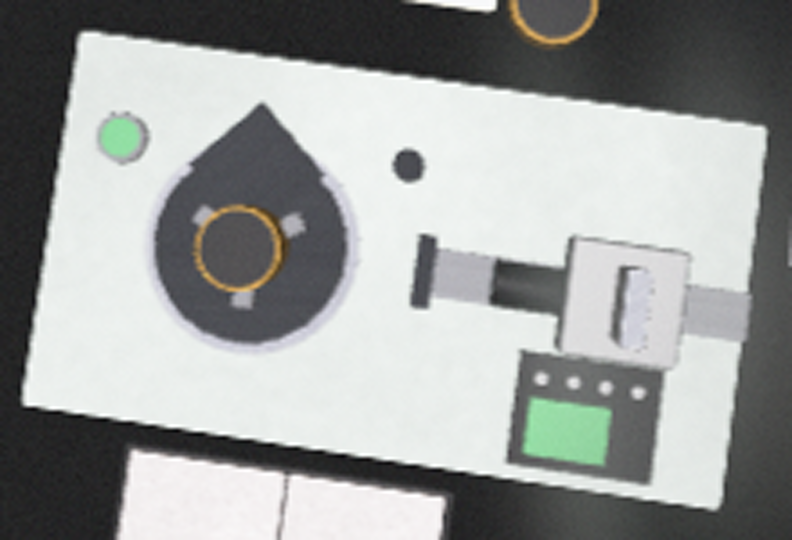

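The crop shows the nose tip at (263,103), the cup rim centre at (238,249), the post top at (408,165) and the fin top at about (640,308). The end stop is at (424,271).

```bash
python3 - <<'E'
from h import *
import cv2
np.set_printoptions(precision=4,suppress=True)
g=lambda u,v:[(u+.5)/3.6-.5+165,(v+.5)/3.6-.5+185]
cal=cams.get_calibration("top");T=np.array(cal['world_to_cam']);print("cam",-T[:3,:3].T@T[:3,3])
C=ray("top",g(238,249),.102)[0]
N=ray("top",g(263,102),.044)[0]
P=ray("top",g(408,165),.082)[0]
F=ray("top",g(640,308),.127)[0]
L=ray("top",g(122,137),.042)[0]
print("cup",C,"nose",N,"post",P,"fin",F,'lev',L)
a=np.radians(-0);b=np.array([[187,194],[377,220],[365,324],[171,297]]);B=ray("top",b,.03)
ey=((B[0]-B[1])+(B[3]-B[2]))[:2];yaw=np.arctan2(-ey[0],ey[1]);print("yaw",yaw)
c,s=np.cos(yaw),np.sin(yaw);R=np.array([[c,-s],[s,c]]);O=B.mean(0)[:2]
for n,p in zip("CNPFL",(C,N,P,F,L)):print(n,R.T@(p[:2]-O))
for C2 in(C[:2],O+R@[0,.09]):
  an=lambda p:np.arctan2(*(p[:2]-C2)[::-1])
  print(C2,"ang nose",an(N),"post",an(P),"turn",an(P)-an(N),"r",np.linalg.norm(N[:2]-C2),np.linalg.norm(P[:2]-C2))
E
```

```text
cam [0.5576 0.0162 0.9617]
cup [0.5351 0.127  0.102 ] nose [0.6245 0.118  0.044 ] post [0.5827 0.0278 0.082 ] fin [ 0.4998 -0.1003  0.127 ] lev [0.6044 0.2069 0.042 ]
yaw -0.15088150705085307
C [-0.0004  0.0895]
N [0.0894 0.094 ]
P [ 0.0616 -0.0014]
F [-0.0011 -0.1405]
L [0.0561 0.1789]
[0.5351 0.127 ] ang nose -0.10002677856272299 post -1.12333739604531 turn -1.023310617482587 r 0.08985853141663934 0.10995141472647048
[0.5356 0.1274] ang nose -0.10567058972631924 post -1.1287285817700994 turn -1.0230579920437801 r 0.08947211047335657 0.11018227972743823
```

Request:
step_arm(
  gripper=1,
  force=35,
  steps=[
    [12.8, 34.3, 0, 0, 0, 0.092],
    [12.8, 34.3, 0, 0, 0, 0.092],
    [12.8, 34.3, 0, 0, 0, 0.092],
    [12.8, 34.3, 0, 0, 0, 0.092],
    [12.8, 34.3, 0, 0, 0, 0.092],
    [12.8, 34.3, 0, 0, 0, 0.092],
    [12.8, 34.3, 0, 0, 0, 0.092],
    [12.8, 34.3, 0, 0, 0, 0.092],
    [12.8, 34.3, 0, 0, 0, 0.092],
    [12.8, 34.3, 0, 0, 0, 0.092],
    [12.8, 34.3, 0, 0, 0, 0.092],
    [12.8, 34.3, 0, 0, 0, 0.092],
    [12.8, 34.3, 0, 0, 0, 0.092],
    [12.8, 34.3, 0, 0, 0, 0.092],
    [12.8, 34.3, 0, 0, 0, 0.092],
    [12.8, 34.3, 0, 0, 0, 0.092],
    [12.8, 34.3, 0, 0, 0, 0.092],
    [12.8, 34.3, 0, 0, 0, 0.092],
    [12.8, 34.3, 0, 0, 0, 0.092],
    [0, 0, 0, 0, 0, 0],
  ],
)

```text
clock: 1.77
position: [0.5237, 0.1007, 0.2269]
ee_rot: [-1.389, -2.816, -0.008]
force: [-1.2, 0.9, 1.2]
width: 1.001
gripper_force: 0.0
```

Request:
step_arm(
  steps=[
    [6, 13, 0, 0, 0, 0],
    [5.5, 13.5, 0, 0, 0, 0],
    [0, 0, -25, 0, 0, 0],
    [0, 0, -25, 0, 0, 0],
    [0, 0, -25, 0, 0, 0],
    [0, 0, -25, 0, 0, 0],
    [0, 0, -20, 0, 0, 0],
    [0, 0, -20, 0, 0, 0],
    [0, 0, -12, 0, 0, 0],
    [0, 0, -5, 0, 0, 0],
    [0, 0, 0, 0, 0, 0],
    [0, 0, 0, 0, 0, 0],
  ],
)

```text
clock: 2.77
position: [0.5346, 0.1194, 0.0703]
ee_rot: [1.409, 2.808, 0.001]
force: [0.9, -0.6, -0.5]
width: 1.001
gripper_force: 0.0
```

Request:
step_arm(
  gripper=0,
  steps=[
    [0, 0, 0, 0, 0, 0],
    [0, 0, 0, 0, 0, 0],
    [0, 0, 0, 0, 0, 0],
    [0, 0, 0, 0, 0, 0],
    [0, 0, 0, 0, 0, 0],
    [0, 0, 0, 0, 0, 0],
    [0, 0, 0, 0, 0, 0],
    [0, 0, 0, 0, 0, 0],
    [0, 0, 0, 0, 0, 0],
  ],
)

```text
clock: 3.52
position: [0.5385, 0.1224, 0.0707]
ee_rot: [1.406, 2.805, 0.014]
force: [14.8, 9.3, -10.7]
width: 0.541
gripper_force: 35.0
```

Request:
step_arm(
  gripper=0.75,
  steps=[
    [0, 0, 0, 0, 0, 0],
    [0, 0, 0, 0, 0, 0],
    [0, 0, 0, 0, 0, 0],
    [0.4, 4, 0, 0, 0, 0],
    [0.4, 3.6, 0, 0, 0, 0],
    [0, 0, 0, 0, 0, 0],
    [0, 0, 0, 0, 0, 0],
    [0, 0, 0, 0, 0, 0],
  ],
)

```text
clock: 4.18
position: [0.5349, 0.1268, 0.0697]
ee_rot: [-1.408, -2.808, 0.0]
force: [-0.7, -0.4, 0.2]
width: 0.75
gripper_force: 0.0
```

Request:
step_arm(
  gripper=0,
  steps=[
    [0, 0, 0, 0, 0, 0],
    [0, 0, 0, 0, 0, 0],
    [0, 0, 0, 0, 0, 0],
    [0, 0, 0, 0, 0, 0],
    [0, 0, 0, 0, 0, 0],
    [0, 0, 0, 0, 0, 0],
  ],
)

```text
clock: 4.68
position: [0.5352, 0.1268, 0.0698]
ee_rot: [1.409, 2.808, 0.0]
force: [0.2, 0.5, -2.0]
width: 0.54
gripper_force: 35.0
```

Request:
step_arm(
  steps=[
    [0, 0, 0, 0, 0, -0.03],
    [0, 0, 0, 0, 0, -0.07],
    [0, 0, 0, 0, 0, -0.073],
    [0, 0, 0, 0, 0, -0.073],
    [0, 0, 0, 0, 0, -0.073],
    [0, 0, 0, 0, 0, -0.073],
    [0, 0, 0, 0, 0, -0.073],
    [0, 0, 0, 0, 0, -0.073],
    [0, 0, 0, 0, 0, -0.073],
    [0, 0, 0, 0, 0, -0.073],
    [0, 0, 0, 0, 0, -0.073],
    [0, 0, 0, 0, 0, -0.073],
    [0, 0, 0, 0, 0, -0.073],
    [0, 0, 0, 0, 0, -0.07],
    [0, 0, 0, 0, 0, -0.05],
    [0, 0, 0, 0, 0, 0],
    [0, 0, 0, 0, 0, 0],
    [0, 0, 0, 0, 0, 0],
  ],
)

```text
clock: 6.18
position: [0.5343, 0.1266, 0.0697]
ee_rot: [-2.602, -1.761, 0.002]
force: [-4.8, -1.6, 4.8]
width: 0.539
gripper_force: 35.0
```

```bash
python3 - <<'E'
from h import *
from cell import observe
import cv2
s=observe();print(s['position'],s['ee_rot'],s['ft_torque'])
im=cams.get_image("top")[185:335,165:385,::-1]
cv2.imwrite("pics/crop1.png",cv2.resize(im,None,fx=3.6,fy=3.6,interpolation=cv2.INTER_CUBIC))
E
```

```text
[0.53429336 0.12663131 0.06972777] [-2.60153026e+00 -1.76074797e+00  2.09082154e-03] [-0.35132146  0.8601674  -0.06592521]
```

View pics/crop1.png

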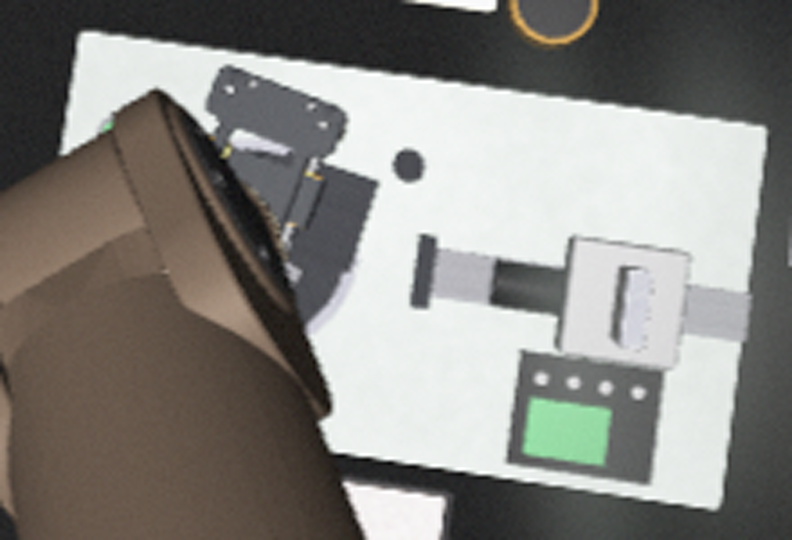

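The nose tip is now at crop (379,183), and the post top is still at (408,165).

```bash
python3 - <<'E'
from h import *
g=lambda u,v:[(u+.5)/3.6-.5+165,(v+.5)/3.6-.5+185]
N=ray("top",g(379.5,182.5),.044)[0];P=ray("top",g(408,165),.082)[0]
for C in([.5351,.127],[.5356,.1274]):
  an=lambda p:np.arctan2(*(p[:2]-C)[::-1])
  print(an(N),an(P),np.linalg.norm(N[:2]-C))
E
```

```text
-1.1298522217564446 -1.1233518650270544 0.08939466737713947
-1.1368084531509879 -1.1290156690485924 0.08954517679966147
```

Request:
step_arm(
  gripper=0.8,
  steps=[
    [0, 0, 0, 0, 0, 0],
    [0, 0, 0, 0, 0, 0],
    [0, 0, 0, 0, 0, 0],
    [0, 0, 0, 0, 0, 0],
    [0, 0, 10, 0, 0, 0],
    [0, 0, 20, 0, 0, 0],
    [0, 0, 25, 0, 0, 0],
    [0, 0, 25, 0, 0, 0],
    [0, 0, 25, 0, 0, 0],
    [0, 0, 25, 0, 0, 0],
    [0, -25, 10, 0, 0, 0],
    [0, -25, 0, 0, 0, 0],
    [0, -25, 0, 0, 0, 0],
    [0, -25, 0, 0, 0, 0],
    [0, 0, 0, 0, 0, 0],
    [0, 0, 0, 0, 0, 0],
    [0, 0, 0, 0, 0, 0],
  ],
)

```text
clock: 7.65
position: [0.5352, 0.0275, 0.2103]
ee_rot: [-2.603, -1.759, -0.002]
force: [0.2, -0.2, 0.1]
width: 0.799
gripper_force: 0.0
```

```bash
python3 - <<'E'
from h import *
from cell import observe
import cv2,json
s=observe();print(s['clock'],s['position'],s['ee_rot'],s['joints'])
c=cams.get_calibration("wrist");json.dump({k:np.asarray(v).tolist() for k,v in c.items()},open("w.json","w"))
w=cams.get_image("wrist")[...,::-1]
t=cams.get_image("top")[185:335,165:385,::-1]
cv2.imwrite("pics/t2.png",t);cv2.imwrite("pics/w2.png",w)
a=cv2.resize(t,(560,382),interpolation=cv2.INTER_CUBIC)
cv2.imwrite("pics/w2b.png",cv2.resize(w,(800,600),interpolation=cv2.INTER_CUBIC));cv2.imwrite("pics/t2b.png",cv2.resize(t,None,fx=3.6,fy=3.6,interpolation=cv2.INTER_CUBIC))
E
```

```text
7.65 [0.53518114 0.02752073 0.21033472] [-2.60250322e+00 -1.75945474e+00 -1.58750458e-03] [ 0.06311141  0.32488496 -0.27608641  1.79546199  0.10081279  1.03410382
 -0.63263834]
```

View pics/w2b.png

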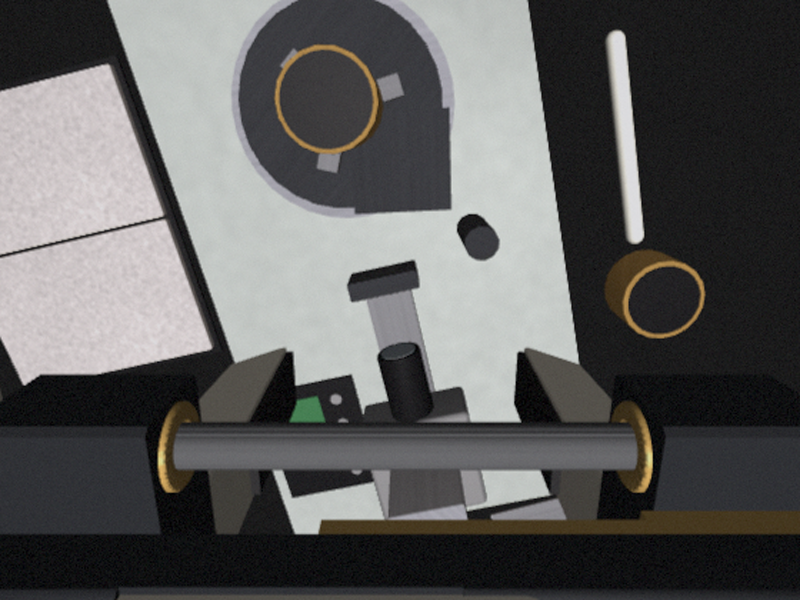

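View pics/t2b.png

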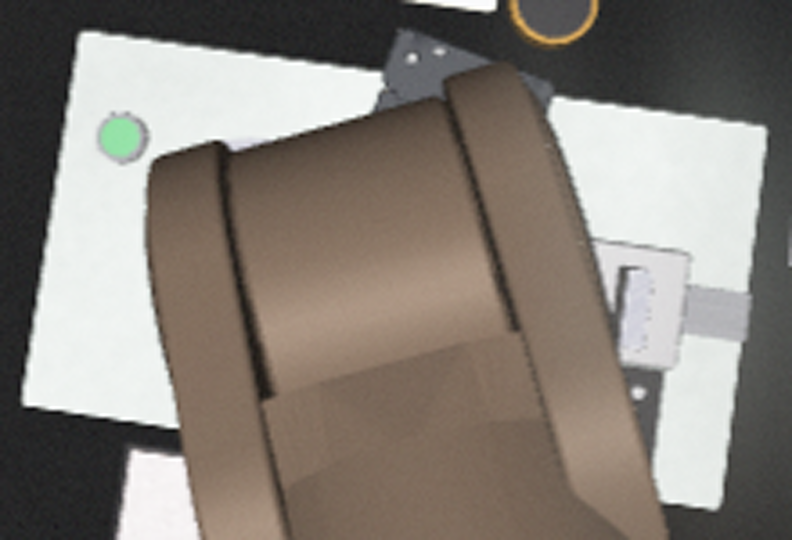

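The wrist view shows the nose tip at (451,209), the cup rim centre at (327,99), the post top at (481,241) and the end stop at (383,278). The nose points at the post.

```bash
python3 - <<'E'
from h import *
import json
c=json.load(open("w.json"));g=lambda u,v:[(u+.5)*.7-.5,(v+.5)*.7-.5]
r=lambda u,v,z:ray("",g(u,v),z,c)[0]
C=r(327,99,.102);N=r(451,209,.044);P=r(481,242,.082);print(C,N,P)
an=lambda p,C:np.arctan2(*(p[:2]-C[:2])[::-1])
for c2 in(C,np.array([.5351,.127]),np.array([.5355,.1273])):print(an(N,c2),an(P,c2),np.linalg.norm(N[:2]-c2[:2]),np.linalg.norm(P[:2]-c2[:2]))
E
```

```text
[0.53541606 0.12788228 0.102     ] [0.57381122 0.04657586 0.044     ] [0.58183089 0.02948887 0.082     ]
-1.1296121825657557 -1.1300218290949815 0.08991620126040076 0.10879154388840163
-1.1221892122884802 -1.1238971000876874 0.08925581879828434 0.10813045917262287
-1.1276790234346687 -1.1284279430683286 0.089353996540065 0.10822923896893755
```

Both views put the nose within about 0.4° of the post. Next is the fin.

Request:
step_arm(
  steps=[
    [-2.5, -9.1, 0, 0, 0, -0.0957],
    [-2.5, -9.1, 0, 0, 0, -0.0957],
    [-2.5, -9.1, 0, 0, 0, -0.0957],
    [-2.5, -9.1, 0, 0, 0, -0.0957],
    [-2.5, -9.1, 0, 0, 0, -0.0957],
    [-2.5, -9.1, 0, 0, 0, -0.0957],
    [-2.5, -9.1, 0, 0, 0, -0.0957],
    [-2.5, -9.1, 0, 0, 0, -0.0957],
    [-2.5, -9.1, 0, 0, 0, -0.0957],
    [-2.5, -9.1, 0, 0, 0, -0.0957],
    [-2.5, -9.1, 0, 0, 0, -0.0957],
    [-2.5, -9.1, 0, 0, 0, -0.0957],
    [-2.5, -9.1, 0, 0, 0, -0.0957],
    [-2.5, -9.1, 0, 0, 0, -0.0957],
    [0, 0, 0, 0, 0, 0],
    [0, 0, 0, 0, 0, 0],
  ],
)

```text
clock: 9.08
position: [0.5003, -0.0997, 0.2098]
ee_rot: [-3.133, 0.231, -0.0]
force: [0.0, 0.3, 0.7]
width: 0.8
gripper_force: 0.0
```

Request:
step_arm(
  steps=[
    [0, -0.5, -20, 0, 0, 0],
    [0, 0, -22, 0, 0, 0],
    [0, 0, -22, 0, 0, 0],
    [0, 0, -22, 0, 0, 0],
    [0, 0, -18, 0, 0, 0],
    [0, 0, -12, 0, 0, 0],
    [0, 0, 0, 0, 0, 0],
    [0, 0, 0, 0, 0, 0],
  ],
)

```text
clock: 9.75
position: [0.5001, -0.0999, 0.0935]
ee_rot: [-3.132, 0.231, 0.002]
force: [-0.6, -0.3, -1.0]
width: 0.8
gripper_force: 0.0
```

Request:
step_arm(
  gripper=0,
  force=25,
  steps=[
    [0, 0, 0, 0, 0, 0],
    [0, 0, 0, 0, 0, 0],
    [0, 0, 0, 0, 0, 0],
    [0, 0, 0, 0, 0, 0],
    [0, 0, 0, 0, 0, 0],
    [0, 0, 0, 0, 0, 0],
    [0, 0, 0, 0, 0, 0],
    [0, 0, 0, 0, 0, 0],
    [0, 0, 0, 0, 0, 0],
    [0, 0, 0, 0, 0, 0],
  ],
)

```text
clock: 10.58
position: [0.5001, -0.1008, 0.0937]
ee_rot: [-3.132, 0.237, 0.0]
force: [-0.2, 1.7, 0.6]
width: 0.148
gripper_force: 25.0
```

Request:
step_arm(
  steps=[
    [0.75, 4.95, 0, 0, 0, 0],
    [0.75, 4.95, 0, 0, 0, 0],
    [0.75, 4.95, 0, 0, 0, 0],
    [0.75, 4.95, 0, 0, 0, 0],
    [0.75, 4.95, 0, 0, 0, 0],
    [0.75, 4.95, 0, 0, 0, 0],
    [0.75, 4.95, 0, 0, 0, 0],
    [0.75, 4.95, 0, 0, 0, 0],
    [0.75, 4.95, 0, 0, 0, 0],
    [0.75, 4.95, 0, 0, 0, 0],
    [0, 0, 0, 0, 0, 0],
  ],
)

```text
clock: 11.5
position: [0.5082, -0.05, 0.0938]
ee_rot: [-3.132, 0.235, -0.001]
force: [3.9, 1.6, -4.9]
width: 0.151
gripper_force: 25.0
```

Request:
step_arm(
  steps=[
    [0.4, 2.97, 0, 0, 0, 0],
    [0.4, 2.97, 0, 0, 0, 0],
    [0.4, 2.97, 0, 0, 0, 0],
    [0.4, 2.97, 0, 0, 0, 0],
    [0.4, 2.97, 0, 0, 0, 0],
    [0, 0, 0, 0, 0, 0],
  ],
)

```text
clock: 12.0
position: [0.5104, -0.0363, 0.0938]
ee_rot: [-3.132, 0.237, -0.002]
force: [5.6, 0.6, -6.2]
width: 0.152
gripper_force: 25.0
```

Request:
step_arm(
  steps=[
    [0.3, 2, 0, 0, 0, 0],
    [0.3, 2, 0, 0, 0, 0],
    [0.3, 2, 0, 0, 0, 0],
    [0, 0, 0, 0, 0, 0],
  ],
)

```text
clock: 12.33
position: [0.5113, -0.0306, 0.0938]
ee_rot: [-3.133, 0.237, -0.002]
force: [5.4, -0.3, -6.7]
width: 0.151
gripper_force: 25.0
```

Request:
step_arm(
  steps=[
    [0.3, 2, 0, 0, 0, 0],
    [0.3, 2, 0, 0, 0, 0],
    [0.3, 2, 0, 0, 0, 0],
    [0, 0, 0, 0, 0, 0],
  ],
)

```text
clock: 12.67
position: [0.5122, -0.0247, 0.0938]
ee_rot: [-3.133, 0.237, -0.002]
force: [7.0, -0.8, -6.2]
width: 0.154
gripper_force: 25.0
```

Request:
step_arm(
  steps=[
    [0.3, 2, 0, 0, 0, 0],
    [0.3, 2, 0, 0, 0, 0],
    [0.3, 2, 0, 0, 0, 0],
    [0.3, 2, 0, 0, 0, 0],
    [0, 0, 0, 0, 0, 0],
  ],
)

```text
clock: 13.08
position: [0.5128, -0.0209, 0.0938]
ee_rot: [3.128, -0.242, 0.001]
force: [4.9, -15.0, -3.7]
width: 0.155
gripper_force: 25.0
```

Request:
step_arm(
  steps=[
    [0.3, 2, 0, 0, 0, 0],
    [0.3, 2, 0, 0, 0, 0],
    [0.3, 2, 0, 0, 0, 0],
    [0.3, 2, 0, 0, 0, 0],
    [0, 0, 0, 0, 0, 0],
  ],
)

```text
clock: 13.5
position: [0.5128, -0.0207, 0.0937]
ee_rot: [3.119, -0.251, -0.001]
force: [1.1, -39.5, 0.7]
width: 0.152
gripper_force: 25.0
```

The carriage is against the stop: the force rose to 40 N with no further motion. I'll relax the push, then release and lift.

Request:
step_arm(
  steps=[
    [-0.6, -4, 0, 0, 0, 0],
    [-0.5, -3.5, 0, 0, 0, 0],
    [0, 0, 0, 0, 0, 0],
    [0, 0, 0, 0, 0, 0],
  ],
)

```text
clock: 13.83
position: [0.5129, -0.0209, 0.0937]
ee_rot: [3.128, -0.243, 0.001]
force: [5.8, -15.6, -4.3]
width: 0.15
gripper_force: 25.0
```

Request:
step_arm(
  steps=[
    [-0.5, -3.2, 0, 0, 0, 0],
    [0, 0, 0, 0, 0, 0],
    [0, 0, 0, 0, 0, 0],
  ],
)

```text
clock: 14.08
position: [0.5128, -0.021, 0.0937]
ee_rot: [3.131, -0.24, 0.002]
force: [5.4, -4.9, -6.4]
width: 0.148
gripper_force: 25.0
```

Request:
step_arm(
  gripper=0.5,
  steps=[
    [0, 0, 0, 0, 0, 0],
    [0, 0, 0, 0, 0, 0],
    [0, 0, 0, 0, 0, 0],
    [0, 0, 0, 0, 0, 0],
    [0, 0, 0, 0, 0, 0],
    [0, 0, 10, 0, 0, 0],
    [0, 0, 20, 0, 0, 0],
    [0, 0, 25, 0, 0, 0],
    [0, 0, 25, 0, 0, 0],
    [0, 0, 25, 0, 0, 0],
    [0, 0, 25, 0, 0, 0],
    [0, 0, 20, 0, 0, 0],
    [0, -30, 0, 0, 0, 0],
    [0, -35, 0, 0, 0, 0],
    [0, -35, 0, 0, 0, 0],
    [0, -35, 0, 0, 0, 0],
    [0, -35, 0, 0, 0, 0],
    [0, -35, 0, 0, 0, 0],
    [0, -35, 0, 0, 0, 0],
    [0, -30, 0, 0, 0, 0],
  ],
)

```text
clock: 15.75
position: [0.5115, -0.2919, 0.2447]
ee_rot: [3.132, -0.239, 0.001]
force: [0.7, -0.1, -0.3]
width: 0.501
gripper_force: 0.0
```

Request:
step_arm(
  steps=[
    [0, -35, 0, 0, 0, 0],
    [0, -35, 0, 0, 0, 0],
    [0, -35, 0, 0, 0, 0],
    [0, -20, 0, 0, 0, 0],
    [0, 0, 0, 0, 0, 0],
    [0, 0, 0, 0, 0, 0],
    [0, 0, 0, 0, 0, 0],
  ],
)

```text
clock: 16.33
position: [0.5125, -0.4132, 0.244]
ee_rot: [-3.132, 0.236, -0.0]
force: [-0.4, -0.2, -0.3]
width: 0.497
gripper_force: 0.0
```

```bash
python3 - <<'E'
from h import *
import cv2
f=cams.get_image("top")[...,::-1];cv2.imwrite("pics/top3.png",f)
t=f[185:335,165:385]
cv2.imwrite("pics/crop3.png",cv2.resize(t,None,fx=3.6,fy=3.6,interpolation=cv2.INTER_CUBIC))
a=cv2.imread("pics/top0.png");d=cv2.absdiff(a,f).max(2)
for n,(x0,y0,x1,y1) in dict(beaker=(198,140,240,182),pen=(240,170,305,192),tin=(303,170,335,200),bottle=(108,240,166,275),spat=(383,215,418,310)).items():print(n,(d[y0:y1,x0:x1]>60).sum())
E
```

```text
beaker 0
pen 0
tin 0
bottle 0
spat 0
```

View pics/crop3.png

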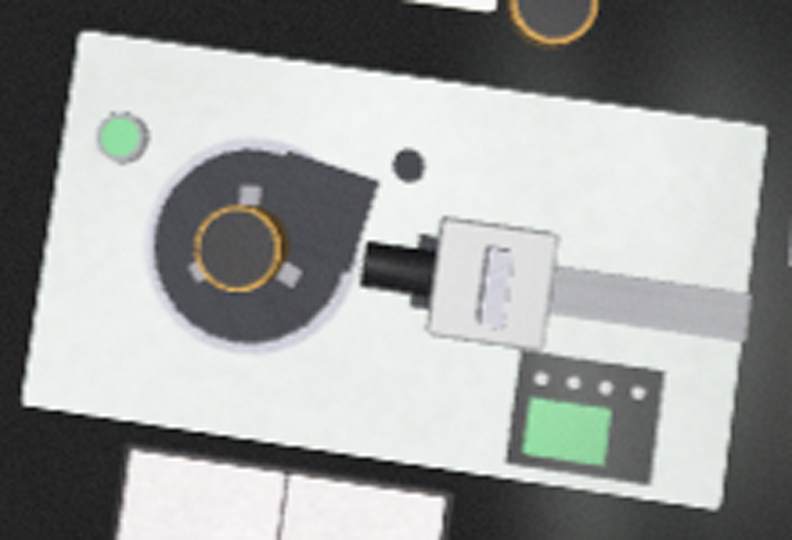

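The nose tip is still at (379,182), pointing at the post at (408,165). The carriage sits against its stop, and the loose things have not moved in the top view. I'll hand the job in.

```bash
python3 -c "
from cell import job
print(job.sign_off())"
```

```text
the job is handed in; nothing more can be done
None
```

The job is handed in at about 16 s on the robot's clock: the nose points at the steel post to within about 0.5°, the carriage is home against its end stop, and none of the loose things moved in the top view.

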